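Load a round boss into the V of a drilling jig

ROBOT

A 6-joint arm with a two-finger parallel gripper is mounted at the origin on the work surface. World frame = base frame: x ahead of the robot, y to its left, z up, the work surface at z = 0. Lengths are in m, angles in rad, forces in N, time in s.
With the tool pointing down it reaches from about 0.35 to 0.95 m from the base axis. Payload 17.4 kg.
Tool frame: the origin (TCP) lies midway between the tips of the shut fingers; the grasp point (between the pads) lies behind it (arm.hold_point_z is the z of the grasp point in the tool frame, in m); z points along the fingers, y is the line along which they close (so a half turn about z gives the same grasp; the last joint's range is limited). The gripper opens to 93 mm and grips with 3 to 60 N. Pads are 15 mm wide; open, the fingers measure 128 mm over their backs; the gripper's body (75 mm by 188 mm) begins 65 mm behind the grasp point.
Start: joints at [1.274, 0.116, 1.442, -0, 1.584, -0.038], TCP at [0.173, 0.653, 0.219] pointing down, gripper open.
Joint ranges: [-2.83, 2.83], [-0.83, 2.19], [0.07, 2.5], [-1.14, 4.28], [0.01, 3], [-2.97, 2.97]. Speed limits (rad/s): [1.89, 1.89, 2.22, 3.14, 3.14, 3.14].

INTERFACE

Orientations are given as a unit quaternion [w, x, y, z].
In Python, from plant import arm gives the robot as it stands.
- The arm moves only by the shell command python3 -m creep 'ROWS' [OPENING]. ROWS is JSON, a list that holds one entry, the list of rows, each a list of 6 numbers: the shift along the world's x, y, z scaled (see below), then the turn, a rotation vector about the world's x, y, z scaled (see below). In form: [[[x, y, z, rx, ry, rz], ...]]. A call has 1 to 20 rows; each row is the pose to reach, as a shift and turn from the pose commanded when the call began; what a row does not reach only later rows make up. The controller multiplies each number of a shift by 10 cm and each number of a turn by pi/4 rad. A row lasts 1/10 s, in which the tool goes at most 50 mm and 8.59 degrees, less where a joint would pass 70% of its speed; a pose out of reach is approached as far as the arm can. A call with a number of a shift or a turn outside -1 to 1 is refused whole. A call with a gripper value outside its range is refused whole. OPENING is the opening, from -1 (shut) to 1 (fully open), set as the call begins (- or left out, the last holds). The fingers move at their own pace and stop on an object; the grip force is fixed at half the most. Time passes only in rows, so rows that repeat a pose let the fingers close. It gives the time, the measured TCP pose, the force, the opening and the grip force at its end, in the units of the state.
- arm.get_state(): the state, without advancing time (a new reading comes with each control period).
- arm.get_image(name): name is "side" or "top"; returns the picture (400x640x3 uint8, red, green, blue); there is no depth.
- arm.get_calibration(name): a dict with "fx", "fy", "cx", "cy" (pixels), "position" and "orientation" of the camera in the world. Camera axes: x right, y down, z forward; pixel columns grow to the right and rows downward; lengths in m; the calibration is good to about 2 mm. A picture is of the moment at which its call begins. get_calibration takes no time and is no camera call.
- arm.close_job(): hands the job in; it is judged then, once.
The state is a dict: "t": time; "qpos": joint angles; "qvel": joint speeds; "joint_efforts": joint torques, N m; "eef_pos": TCP position; "tcp_rot": TCP orientation; "force": force on the tool from outside, world axes, zero at the start; "torque": the same for the moment, N m; "finger_gap": finger opening in m; "gripper_force": force on a finger pad.
Only numpy, scipy, OpenCV 4.12 (cv2) and the standard library are available. Lean on these libraries where they do the work, as an engineer would, in place of code of your own. Each camera call takes 0.05 s, during which the arm holds its last target. There are 200 camera calls.

TASK

Load the drilling jig: stand the thick round aluminium boss upright on the jig's base plate in front of the V-block, then slide it gently along the plate, in under the overhanging bush arm, until it is fully home and centred, against both faces of the V. Let go and leave it standing there; do not tip it over, drop it or ram it, and leave the other things on the bench where they are.

Things in the scene. Friction and masses are not known exactly. Their poses are not given: they have to be found in the camera images.
- boss: the part to load: plain solid aluminium round (mounting boss), 50 mm diameter, 50 mm tall, about 0.26 kg, standing upright on the bench. Origin: centre of its underside; z is its axis, up. The square block and the thin round beside it are not it; the three swap places.
- jig: drilling jig bolted to the bench. Origin on the bench surface, under the centre of the boss when home. Its +x is the push direction, into the V, which opens towards its -x; z up. Flat grey base plate 12 mm thick, 150 mm wide (y -75 to 75), x from -150 to 75 mm; from x = -150 to -36 mm it is open above. A boss on the plate reaches 62 mm over the bench.
- jig_v (a point): where the two faces of the steel V-block meet, at jig x = 35, y = 0, on the plate top (12 mm over the bench); axes as the jig's. Upright faces, 30 mm tall (top 42 mm over the bench), 45 degrees each side of x (90 degrees between them); their near ends are at jig x = -8, y = +-44 mm, and with their thickness they reach y = +-57 mm.
- jig_arm_nose (a point): middle of the near end of the dark steel arm over the V, at jig x = -36, y = 0, 88 mm over the bench. The arm is 26 mm wide, 20 mm thick (78 to 98 mm over the bench) and runs from here to jig x = 75, on a column at x = 45 to 75. The boss slides under it; a vertical gripper does not fit.
- jig_bush (a point): top centre of the drill bush housing, on the arm at jig x = y = 0, 130 mm over the bench: upright steel cylinder 36 mm diameter. A brass bush below it, 18 mm diameter, hangs down to 72 mm over the bench.
- jig_seat (a point): point on the top of the jig's base plate (12 mm above the bench) where the centre of the boss's underside is when the boss touches both V faces; axes as the jig's.
- square_block: square aluminium offcut, 45 x 45 x 50 mm tall; a bystander, leave it alone. Origin: centre of its underside.
- thin_round: thin aluminium round standing upright, 30 mm diameter, 45 mm tall (not the boss); a bystander, leave it alone. Origin: centre of its underside.
- glue_bottle: white glue bottle, 44 mm diameter, 120 mm tall; a bystander, leave it alone. Origin: centre of its underside.
- spray_can: spray can, 66 mm diameter, 200 mm tall; a bystander, leave it alone. Origin: centre of its underside.
- screwdriver: screwdriver lying on the bench, left side; a bystander, leave it alone. Origin: its body origin on the bench.
- wrench: wrench lying on the bench, right side; a bystander, leave it alone. Origin: its body origin on the bench.
- screw_cup: grey plastic cup, 70 mm diameter, 60 mm tall; a bystander, leave it alone. Origin: centre of its underside.
There are look-alikes about, which are no part of the job. Leave any blue or turquoise look-alike of the boss alone.

How it is judged:
By the outcome, as a careful person would: the job done as asked, in the order asked, and still so for the second after the job is handed in, with the robot touching nothing.
It also fails if it takes over 58 s, if anything falls off the work surface, if the arm or the gripper's body presses on something with over 40 N, if the wrist force passes 120 N, or if a joint passes its speed limit or range.

## Working session

There is one attempt and no reset: what is moved stays moved. The work goes in short steps, Python scripts to look and compute and a shell command to move; the robot and the scene stay as the last step left them, time stands still between calls to the robot, and variables do not carry over. Pictures are saved under pics/ and viewed, at most 10 in all, crops included, and the job is handed in when it is done.

```bash
mkdir -p pics; python3 - <<'E'
from plant import arm
import cv2
for n in("top","side"):
    cv2.imwrite(f"pics/{n}0.png",arm.get_image(n)[:,:,::-1]); print(arm.get_calibration(n))
print(arm.get_state(),arm.hold_point_z)
E
```

```text
{'fx': 405.6240836872389, 'fy': 405.6240836872389, 'cx': 321.3264937493319, 'cy': 203.4376775741185, 'position': array([0.35932363, 0.022286  , 1.21503766]), 'orientation': array([-0.06114861,  0.71156399, -0.69817356,  0.04991209])}
{'fx': 395.6040561261317, 'fy': 395.6040561261317, 'cx': 319.7493632844, 'cy': 203.01665153898512, 'position': array([ 0.43472273, -0.81609651,  0.85618018]), 'orientation': array([-0.40227555,  0.91163022, -0.08008392,  0.02629245])}
{'t': 0.1, 'qpos': array([ 1.27419876e+00,  1.16460373e-01,  1.44218014e+00,  1.75651209e-05,
        1.58402605e+00, -3.77752721e-02]), 'qvel': array([-1.98433303e-05, -5.49766025e-04, -1.53985208e-03,  2.00495927e-03,
       -1.47766782e-03, -4.78776081e-04]), 'joint_efforts': array([ 2.19685950e-03, -7.22883940e+01, -6.23865724e+01,  7.81341875e-02,
        2.28211773e-02, -5.88482794e-05]), 'eef_pos': array([0.17269485, 0.65234535, 0.21797531]), 'tcp_rot': array([-9.80132702e-05,  1.29050106e-01,  9.91637929e-01, -5.28006209e-04]), 'force': array([ 0.07636235, -0.00958737,  0.18101028]), 'torque': array([-0.07164812,  0.05205284, -0.04494776]), 'gripper_force': 0.0, 'finger_gap': 0.09303986548468175} -0.0188
```

View pics/top0.png

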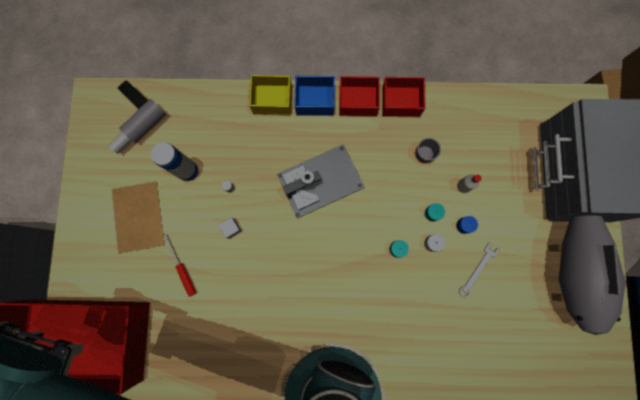

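View pics/side0.png

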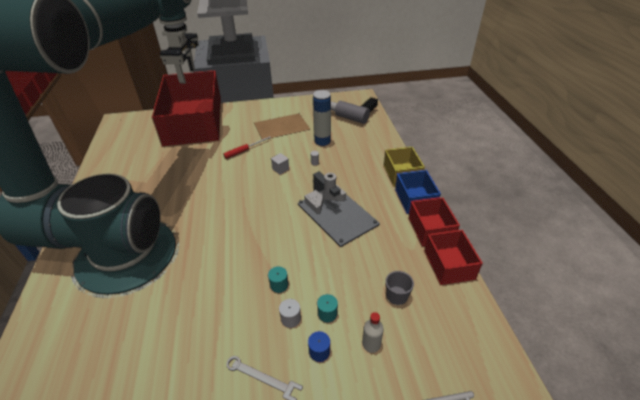

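The top view shows the silver boss at about (435,243), with teal rounds at (400,249) and (436,212). The jig is around (320,180), with its open end to the right. The side view shows the boss at (290,313) and the jig at (340,210).

```bash
cat > h.py <<'E'
import numpy as np, cv2
from scipy.spatial.transform import Rotation as R
from plant import arm
def ray(n,px):
    c=arm.get_calibration(n);q=c['orientation'];M=R.from_quat(q,scalar_first=True)
    d=M.apply([(px[0]-c['cx'])/c['fx'],(px[1]-c['cy'])/c['fy'],1]);return c['position'],d
def on(n,px,z):
    o,d=ray(n,px);return (o+d*(z-o[2])/d[2])
def proj(n,p):
    c=arm.get_calibration(n);v=R.from_quat(c['orientation'],scalar_first=True).inv().apply(np.array(p)-c['position'])
    return np.array([c['cx']+c['fx']*v[0]/v[2],c['cy']+c['fy']*v[1]/v[2]])
E
python3 - <<'E'
from h import *
a=cv2.imread('pics/top0.png');b=cv2.imread('pics/side0.png')
c1=cv2.resize(a[135:265,270:480],None,fx=3.8,fy=3.8,interpolation=cv2.INTER_CUBIC)
cv2.imwrite('pics/c1.png',c1)
c2=cv2.resize(b[160:360,260:400],None,fx=3,fy=3,interpolation=cv2.INTER_CUBIC)
cv2.imwrite('pics/c2.png',c2)
hsv=cv2.cvtColor(a,cv2.COLOR_BGR2HSV)
m=((hsv[:,:,1]<60)&(hsv[:,:,2]>60)).astype(np.uint8)
for name,(x0,x1,y0,y1) in dict(boss=(422,450,228,258),jig=(265,375,135,225)).items():
    mm=np.zeros_like(m);mm[y0:y1,x0:x1]=m[y0:y1,x0:x1]
    cs,_=cv2.findContours(mm,0,2);c=max(cs,key=cv2.contourArea)
    print(name,cv2.contourArea(c),cv2.minEnclosingCircle(c),cv2.minAreaRect(c))
    if name=='jig': print(cv2.approxPolyDP(c,4,True).reshape(-1,2).tolist())
print(on('top',(435,243),.05))
E
```

```text
boss 257.0 ((435.4615478515625, 242.53846740722656), 9.870566368103027) ((436.0, 242.0), (18.0, 18.0), 90.0)
jig 3320.5 ((320.43133544921875, 180.94894409179688), 42.99668502807617) ((320.2431335449219, 180.43490600585938), (48.994266510009766, 74.89833068847656), 65.55604553222656)
[[343, 145], [278, 174], [286, 193], [321, 179], [289, 199], [297, 217], [363, 187]]
[ 0.4353946  -0.28382829  0.05      ]
```

View pics/c1.png

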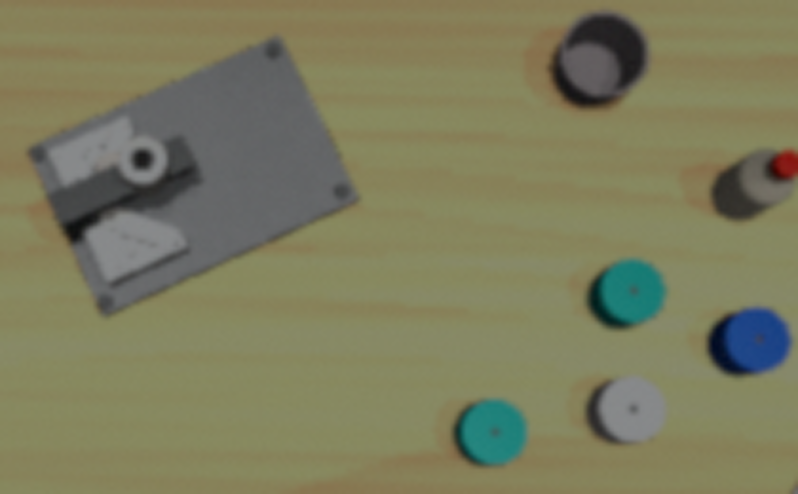

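View pics/c2.png

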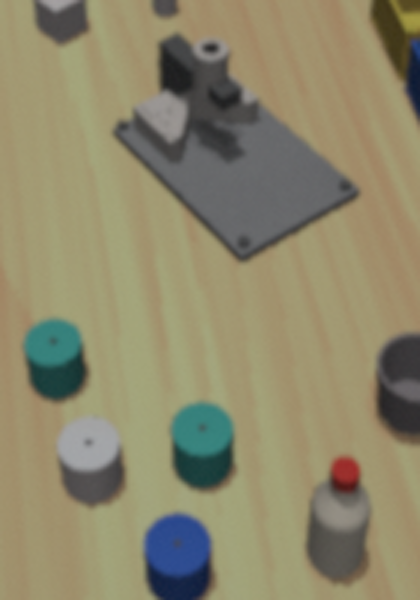

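The crops show the boss's top centre at top (436.3,242.6) and side (289.7,307.3). The plate corners and the bush ring are clear, with the bush at top (307.4,176.8) and side (330,176).

```bash
python3 - <<'E'
from h import *
def tri(p,q):
    A=[];b=[]
    for n,x in(('top',p),('side',q)):
        o,d=ray(n,x);d/=np.linalg.norm(d);P=np.eye(3)-np.outer(d,d);A.append(P);b.append(P@o)
    return np.linalg.lstsq(np.vstack(A),np.hstack(b),rcond=None)[0]
print('boss',on('top',(436.3,242.6),.05),on('side',(289.7,307.3),.05),tri((436.3,242.6),(289.7,307.3)))
print('bush',on('top',(307.4,176.8),.13),on('side',(330,176),.13),tri((307.4,176.8),(330,176)))
for n,cs in dict(top=np.array([(278,40),(32,152),(105,313),(357,200)])/3.8+[270,135],side=np.array([(356,191),(0,0),(116,130),(242,257)])/3+[260,160]).items():
    W=np.array([on(n,c,.012)[:2] for c in cs]); print(n,W.round(4).tolist())
    if n=='top': A,B,C,D=W; 
ex=(B-A+C-D);ex/=np.linalg.norm(ex);ey=(B-C+A-D);ey/=np.linalg.norm(ey)
t=np.arctan2(ex[1],ex[0]);t2=np.arctan2(-ey[0],ey[1]);print(np.degrees([t,t2]),np.linalg.norm(A-B),np.linalg.norm(D-C),np.linalg.norm(B-C),np.linalg.norm(A-D))
c=(A+B+C+D)/4;u=np.array([np.cos(t),np.sin(t)]);print('seat from plate',c+.0375*u)
for n,zs in dict(boss=0).items():pass
for p in((634,290),(494,432),(757,340)):print(on('top',np.array(p)/3.8+[270,135],.05))
E
```

```text
boss [ 0.43660435 -0.28754892  0.05      ] [ 0.43897286 -0.28954983  0.05      ] [ 0.43787476 -0.28811725  0.04763965]
bush [0.60435052 0.08094875 0.13      ] [0.60486475 0.07879323 0.13      ] [0.60504183 0.0810521  0.12811164]
top [[0.7311, -0.02], [0.6351, 0.1757], [0.5064, 0.1134], [0.6004, -0.0842]]
side [[0.7327, -0.0264], [0.402, 0.3621], [0.5095, 0.1068], [0.6035, -0.0909]]
[115.78148575 -63.99324712] 0.21793766058343372 0.21882685455737044 0.14294367593960985 0.14555763378119646
seat from plate [0.60195965 0.07996771]
[ 0.52677927 -0.29128033  0.05      ]
[ 0.41731778 -0.18410462  0.05      ]
[ 0.49032066 -0.38285146  0.05      ]
```

```bash
c="python3 -m creep"
$c '[[[0.5,-0.5,0,0,0,-0.18],[1,-1,0,0,0,-0.36],[1,-1,0,0,0,-0.549],[1,-1,0,0,0,-0.549]]]' 0.5
$c '[[[0.5,-0.5,0,0,0,-0.18],[1,-1,0,0,0,-0.36],[1,-1,0,0,0,-0.549],[1,-1,0,0,0,-0.549]]]'
$c '[[[0.05,-0.5,0,0,0,0],[0.1,-1,0,0,0,0],[0.1,-1,0,0,0,0]]]'
$c '[[[0.05,-0.5,0,0,0,0],[0.1,-1,0,0,0,0],[0.1,-1,0,0,0,0]]]'
$c '[[[0.05,-0.5,0,0,0,0],[0.1,-1,0,0,0,0],[0.1,-1,0,0,0,0]]]'
$c '[[[0.05,-0.5,0,0,0,0],[0.1,-1,0,0,0,0],[0.1,-1,0,0,0,0]]]'
$c '[[[0.05,-0.5,0,0,0,0],[0.1,-1,0,0,0,0],[0.1,-1,0,0,0,0]]]'
$c '[[[0.05,-0.5,0,0,0,0],[0.1,-1,0,0,0,0],[0.1,-1,0,0,0,0]]]'
$c '[[[0.05,-0.5,0,0,0,0],[0.1,-1,0,0,0,0],[0.1,-1,0,0,0,0],[0.1,-1,0,0,0,0]]]'
```

```text
t: 0.5
eef_pos: [0.2755, 0.5498, 0.2188]
tcp_rot: [0.0, 0.342, 0.94, -0.0]
force: [-0.8, 0.2, -0.7]
finger_gap: 0.0701
gripper_force: 0.0
t: 0.9
eef_pos: [0.3752, 0.45, 0.2185]
tcp_rot: [0.0, 0.535, 0.845, -0.0]
force: [-0.2, -0.2, -0.3]
finger_gap: 0.07
gripper_force: 0.0
t: 1.2
eef_pos: [0.3828, 0.3496, 0.2189]
tcp_rot: [0.0, 0.532, 0.847, 0.0]
force: [0.2, -0.5, 1.1]
finger_gap: 0.0694
gripper_force: 0.0
t: 1.5
eef_pos: [0.393, 0.2498, 0.2189]
tcp_rot: [0.0, 0.532, 0.847, 0.0]
force: [0.6, -0.0, 0.5]
finger_gap: 0.0697
gripper_force: 0.0
t: 1.8
eef_pos: [0.4033, 0.1497, 0.2189]
tcp_rot: [0.0, 0.533, 0.846, -0.0]
force: [0.5, 0.2, -0.2]
finger_gap: 0.0701
gripper_force: 0.0
t: 2.1
eef_pos: [0.4134, 0.0495, 0.2187]
tcp_rot: [0.0, 0.533, 0.846, -0.0]
force: [-0.2, -0.0, -0.2]
finger_gap: 0.07
gripper_force: 0.0
t: 2.4
eef_pos: [0.4234, -0.0504, 0.2184]
tcp_rot: [-0.0, 0.533, 0.846, -0.0]
force: [0.5, 0.9, 0.7]
finger_gap: 0.07
gripper_force: 0.0
t: 2.7
eef_pos: [0.4336, -0.15, 0.2181]
tcp_rot: [-0.0, 0.533, 0.846, -0.0]
force: [-0.1, 0.3, 0.6]
finger_gap: 0.0696
gripper_force: 0.0
t: 3.1
eef_pos: [0.4437, -0.2465, 0.2181]
tcp_rot: [-0.001, 0.532, 0.847, 0.0]
force: [-0.5, 0.5, -0.4]
finger_gap: 0.0698
gripper_force: 0.0
```

```bash
c="python3 -m creep"
$c '[[[-0.06,-0.42,0,0,0,0],[-0.06,-0.42,-0.5,0,0,0],[-0.06,-0.42,-1,0,0,0],[-0.06,-0.42,-1,0,0,0]]]'
$c '[[[0,0,-0.3,0,0,0],[0,0,-0.45,0,0,0],[0,0,-0.45,0,0,0]]]'
python3 - <<'E'
from h import *
a=arm.get_image('top')[:,:,::-1];b=arm.get_image('side')[:,:,::-1]
A=cv2.resize(a[190:290,380:480],None,fx=4,fy=4);B=cv2.resize(b[250:350,240:340],None,fx=4,fy=4)
cv2.imwrite('pics/g.png',np.hstack([A,B]))
print(proj('side',arm.get_state()['eef_pos']))
E
```

```text
t: 3.5
eef_pos: [0.4353, -0.2859, 0.1128]
tcp_rot: [-0.004, 0.531, 0.847, 0.001]
force: [-0.6, 0.3, 0.5]
finger_gap: 0.0703
gripper_force: 0.0
t: 3.8
eef_pos: [0.437, -0.2883, 0.0735]
tcp_rot: [-0.001, 0.531, 0.847, 0.0]
force: [-0.1, 0.1, 1.0]
finger_gap: 0.0698
gripper_force: 0.0
[288.33222127 301.0988596 ]
```

View pics/g.png

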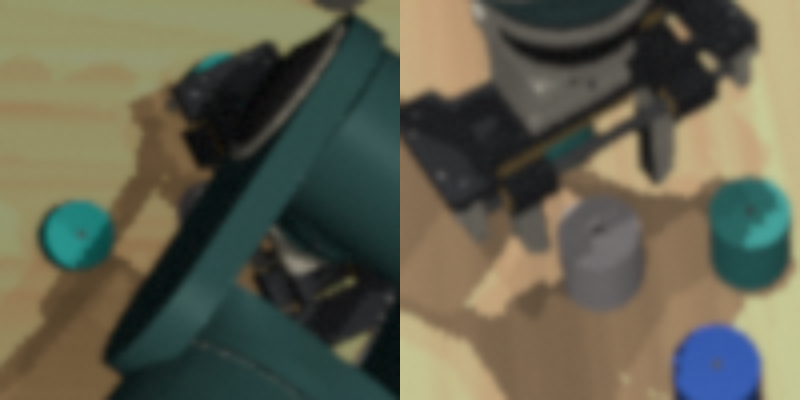

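The side crop shows the fingertips at (535,245) and (655,180), straddling the boss top at (600,228), so they're lined up. Next I go down and grip.

```bash
c="python3 -m creep"
$c '[[[0,0,-0.2,0,0,0],[0,0,-0.4,0,0,0],[0,0,-0.55,0,0,0],[0,0,-0.58,0,0,0],[0,0,-0.58,0,0,0]]]'
$c '[[[0,0,0,0,0,0],[0,0,0,0,0,0],[0,0,0,0,0,0],[0,0,0,0,0,0],[0,0,0,0,0,0],[0,0,0,0,0,0]]]' -1
$c '[[[0,0,0.3,0,0,0],[0,0,0.7,0,0,0],[0,0,1,0,0,0],[0,0,1,0,0,0],[0,0,1,0,0,0]]]'
python3 -c "
from plant import arm;print(arm.get_state()['eef_pos'])"
```

```text
t: 4.4
eef_pos: [0.437, -0.2896, 0.0162]
tcp_rot: [0.0, 0.532, 0.847, -0.0]
force: [-0.3, 0.6, -0.1]
finger_gap: 0.0697
gripper_force: 0.0
t: 5.0
eef_pos: [0.4371, -0.2897, 0.0163]
tcp_rot: [0.0, 0.532, 0.847, 0.0]
force: [-1.0, 0.1, 6.7]
finger_gap: 0.0496
gripper_force: 30.0
t: 5.5
eef_pos: [0.4366, -0.2894, 0.1153]
tcp_rot: [0.0, 0.532, 0.847, -0.0]
force: [-0.8, -0.3, -2.9]
finger_gap: 0.0499
gripper_force: 30.0
[ 0.43664165 -0.2894376   0.11529724]
```

```bash
c="python3 -m creep"
$c '[[[0.2,0.25,0,0,0,0],[0.45,0.6,0,0,0,0],[0.7,0.95,0,0,0,0],[0.7,0.95,0,0,0,0]]]'
$c '[[[0.2,0.25,0,0,0,0],[0.45,0.6,0,0,0,0],[0.7,0.95,0,0,0,0],[0.7,0.95,0,0,0,0]]]'
$c '[[[0.2,0.25,0,0,0,0],[0.45,0.6,0,0,0,0],[0.68,0.94,0,0,0,0],[0.68,0.94,0,0,0,0],[0.68,0.94,-0.3,0,0,0],[0.68,0.94,-0.5,0,0,0],[0.68,0.94,-0.5,0,0,0]]]'
python3 - <<'E'
from h import *
a=arm.get_image('top')[:,:,::-1];b=arm.get_image('side')[:,:,::-1]
A=cv2.resize(a[120:240,270:390],None,fx=3.33,fy=3.33);B=cv2.resize(b[140:260,280:400],None,fx=3.33,fy=3.33)
cv2.imwrite('pics/p.png',np.hstack([A,B]))
E
```

```text
t: 5.9
eef_pos: [0.5079, -0.1909, 0.1133]
tcp_rot: [-0.002, 0.53, 0.848, 0.0]
force: [-0.1, -1.3, -3.2]
finger_gap: 0.0493
gripper_force: 30.0
t: 6.3
eef_pos: [0.5777, -0.0962, 0.1133]
tcp_rot: [-0.001, 0.53, 0.848, -0.0]
force: [-0.8, -0.6, -3.0]
finger_gap: 0.0495
gripper_force: 30.0
t: 7.0
eef_pos: [0.6422, -0.0062, 0.0609]
tcp_rot: [-0.003, 0.532, 0.847, -0.002]
force: [-0.1, 0.1, -3.9]
finger_gap: 0.0496
gripper_force: 30.0
```

View pics/p.png

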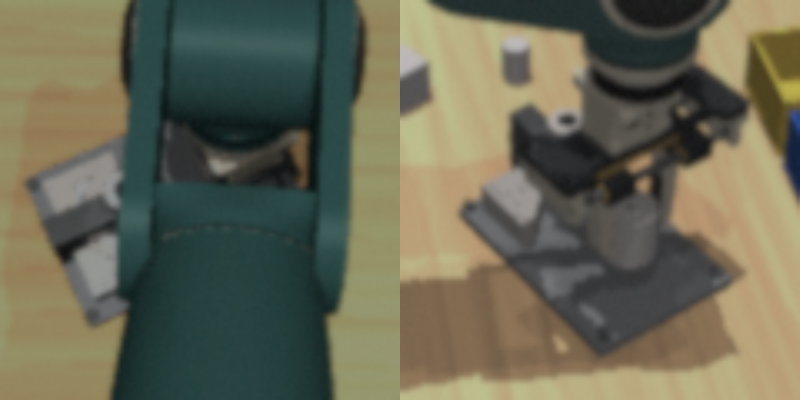

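In the side crop the boss hangs upright over the open end of the plate, at about (622,230), and the gripper is clear of the arm. I'm lowering it gently.

```bash
c="python3 -m creep"
$c '[[[0,0,-0.1,0,0,0],[0,0,-0.2,0,0,0],[0,0,-0.27,0,0,0],[0,0,-0.3,0,0,0],[0,0,-0.3,0,0,0],[0,0,-0.3,0,0,0]]]'
```

```text
t: 7.7
eef_pos: [0.6449, -0.0054, 0.0359]
tcp_rot: [0.0, 0.532, 0.847, 0.0]
force: [-0.7, -0.0, -3.3]
finger_gap: 0.0497
gripper_force: 30.0
```

```bash
c="python3 -m creep"
$c '[[[0,0,-0.02,0,0,0],[0,0,-0.04,0,0,0],[0,0,-0.055,0,0,0],[0,0,-0.065,0,0,0],[0,0,-0.065,0,0,0],[0,0,-0.065,0,0,0]]]'
```

```text
t: 8.3
eef_pos: [0.6448, -0.0055, 0.0292]
tcp_rot: [0.0, 0.532, 0.847, -0.0]
force: [-0.5, -1.0, -2.4]
finger_gap: 0.0496
gripper_force: 30.0
```

```bash
c="python3 -m creep"
$c '[[[0,0,-0.005,0,0,0],[0,0,-0.01,0,0,0],[0,0,-0.01,0,0,0],[0,0,-0.01,0,0,0]]]'
$c '[[[0,0,-0.003,0,0,0],[0,0,-0.005,0,0,0],[0,0,-0.005,0,0,0]]]'
```

```text
t: 8.7
eef_pos: [0.6448, -0.0055, 0.0284]
tcp_rot: [0.0, 0.532, 0.847, 0.0]
force: [-1.1, -0.2, 0.7]
finger_gap: 0.0496
gripper_force: 30.0
t: 9.0
eef_pos: [0.6448, -0.0055, 0.0283]
tcp_rot: [0.0, 0.532, 0.847, 0.0]
force: [-4.9, -0.5, 6.2]
finger_gap: 0.0499
gripper_force: 30.0
```

```bash
c="python3 -m creep"
$c '[[[0,0,0,0,0,0],[0,0,0,0,0,0],[0,0,0,0,0,0],[0,0,0,0,0,0]]]' 0.6
$c '[[[0,0,0.2,0,0,0],[0,0,0.6,0,0,0],[0,0,1,0,0,0],[0,0,1,0,0,0]]]'
$c '[[[0.12,-0.25,0,0.14,0.07,0],[0.24,-0.495,0,0.28,0.14,0],[0.24,-0.495,0,0.42,0.205,0],[0.24,-0.495,0,0.56,0.27,0],[0.24,-0.495,0,0.7,0.34,0],[0.24,-0.495,0,0.7,0.34,0],[0.24,-0.495,0,0.7,0.34,0]]]' -0.355
python3 - <<'E'
from h import *
a=arm.get_image('top')[:,:,::-1];b=arm.get_image('side')[:,:,::-1]
A=cv2.resize(a[120:240,270:390],None,fx=3.33,fy=3.33);B=cv2.resize(b[140:260,280:400],None,fx=3.33,fy=3.33)
cv2.imwrite('pics/q.png',np.hstack([A,B]))
s=arm.get_state();print(s['eef_pos'],R.from_quat(s['tcp_rot'],scalar_first=True).as_matrix().round(3))
E
```

```text
t: 9.4
eef_pos: [0.6448, -0.0055, 0.0276]
tcp_rot: [0.0, 0.532, 0.847, 0.0]
force: [0.1, -0.9, -0.1]
finger_gap: 0.0734
gripper_force: 0.0
t: 9.8
eef_pos: [0.6469, -0.0056, 0.1339]
tcp_rot: [0.003, 0.532, 0.847, 0.002]
force: [-1.1, -0.3, 1.0]
finger_gap: 0.0745
gripper_force: 0.0
t: 10.5
eef_pos: [0.6688, -0.0554, 0.1264]
tcp_rot: [-0.255, 0.508, 0.808, 0.159]
force: [0.7, 0.3, 0.3]
finger_gap: 0.0301
gripper_force: 0.0
[ 0.6688284  -0.05445987  0.12805109] [[-0.357  0.9   -0.25 ]
 [ 0.739  0.436  0.514]
 [ 0.572 -0.001 -0.821]]
```

View pics/q.png

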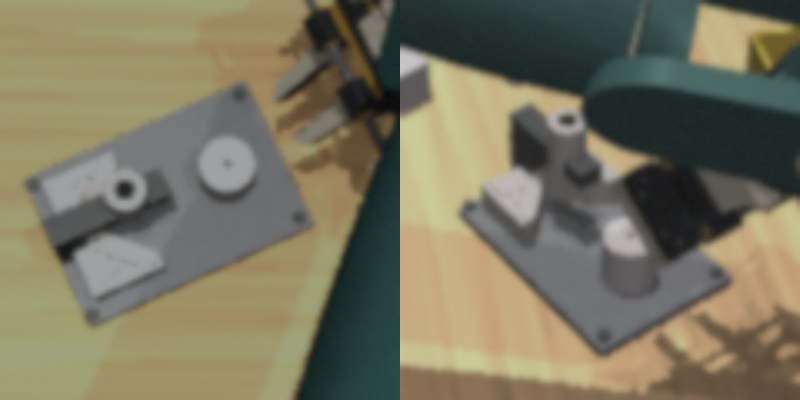

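The boss stands upright on the plate, with its top centre at top-crop (227,163). The tilted fingers are behind it at about (290,117). Checking the offset across the jig.

```bash
python3 - <<'E'
from h import *
t=np.radians(115.9);ex=np.array([np.cos(t),np.sin(t)]);ey=np.array([-ex[1],ex[0]])
s=np.array([.6035,.080])
b=on('top',np.array([227,163])/3.333+[270,120],.062)[:2];u=on('top',np.array([124,189])/3.333+[270,120],.13)[:2]
for p in(b,u,arm.get_state()['eef_pos'][:2]):print(p,(p-s)@ex,(p-s)@ey)
E
```

```text
[ 0.64476829 -0.00436133] -0.09391395567755789 -0.00027403198364291733
[0.6046057  0.08149331] 0.0008603454532935645 -0.0016469212154698186
[ 0.6688284  -0.05445987] -0.14948998032518787 -3.4359588512497525e-05
```

```bash
c="python3 -m creep"
$c '[[[0,0,-0.3,0,0,0],[0,0,-0.6,0,0,0],[0,0,-0.85,0,0,0],[0,0,-1,0,0,0],[0,0,-1,0,0,0],[0,0,-1,0,0,0]]]'
$c '[[[-0.044,0.09,0,0,0,0],[-0.074,0.153,0,0,0,0],[-0.096,0.198,0,0,0,0],[-0.114,0.234,0,0,0,0],[-0.131,0.27,0,0,0,0],[-0.149,0.306,0,0,0,0],[-0.166,0.342,0,0,0,0],[-0.184,0.378,0,0,0,0],[-0.201,0.414,0,0,0,0],[-0.218,0.45,0,0,0,0],[-0.236,0.486,0,0,0,0],[-0.253,0.522,0,0,0,0],[-0.271,0.558,0,0,0,0],[-0.288,0.594,0,0,0,0],[-0.306,0.63,0,0,0,0],[-0.306,0.63,0,0,0,0]]]'
python3 - <<'E'
from h import *
a=arm.get_image('top')[:,:,::-1];b=arm.get_image('side')[:,:,::-1]
A=cv2.resize(a[120:240,270:390],None,fx=3.33,fy=3.33);B=cv2.resize(b[140:260,280:400],None,fx=3.33,fy=3.33)
cv2.imwrite('pics/r.png',np.hstack([A,B]))
E
```

```text
t: 11.2
eef_pos: [0.6692, -0.0547, 0.0291]
tcp_rot: [-0.254, 0.507, 0.808, 0.159]
force: [-0.4, -0.1, 0.1]
finger_gap: 0.0299
gripper_force: 0.0
t: 12.8
eef_pos: [0.6379, 0.0085, 0.0277]
tcp_rot: [-0.255, 0.507, 0.808, 0.159]
force: [0.4, 0.0, -0.4]
finger_gap: 0.0302
gripper_force: 0.1
```

View pics/r.png

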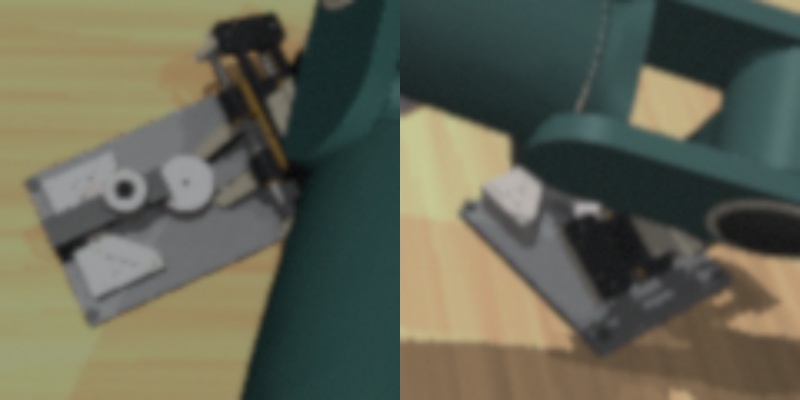

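The boss is upright and sits in the two fingertips at top-crop (187,183), just starting under the arm nose. I keep pushing, slower towards the end.

```bash
c="python3 -m creep"
$c '[[[-0.018,0.036,0,0,0,0],[-0.035,0.072,0,0,0,0],[-0.053,0.108,0,0,0,0],[-0.07,0.144,0,0,0,0],[-0.088,0.18,0,0,0,0],[-0.105,0.216,0,0,0,0],[-0.123,0.252,0,0,0,0],[-0.14,0.288,0,0,0,0],[-0.158,0.324,0,0,0,0],[-0.17,0.35,0,0,0,0],[-0.18,0.37,0,0,0,0],[-0.188,0.387,0,0,0,0],[-0.197,0.405,0,0,0,0],[-0.197,0.405,0,0,0,0]]]'
$c '[[[-0.004,0.009,0,0,0,0],[-0.009,0.018,0,0,0,0],[-0.013,0.027,0,0,0,0],[-0.013,0.027,0,0,0,0]]]'
```

```text
t: 14.3
eef_pos: [0.6184, 0.0487, 0.0277]
tcp_rot: [-0.255, 0.507, 0.808, 0.159]
force: [0.6, -1.6, -0.0]
finger_gap: 0.0299
gripper_force: 0.3
t: 14.7
eef_pos: [0.6171, 0.0513, 0.0276]
tcp_rot: [-0.255, 0.507, 0.808, 0.159]
force: [0.7, -0.2, -0.8]
finger_gap: 0.0299
gripper_force: 0.5
```

```bash
c="python3 -m creep"
$c '[[[-0.004,0.009,0,0,0,0],[-0.009,0.018,0,0,0,0],[-0.009,0.018,0,0,0,0]]]'
$c '[[[-0.004,0.009,0,0,0,0],[-0.004,0.009,0,0,0,0]]]'
$c '[[[-0.004,0.009,0,0,0,0],[-0.004,0.009,0,0,0,0]]]'
```

```text
t: 15.0
eef_pos: [0.6162, 0.0532, 0.0276]
tcp_rot: [-0.255, 0.507, 0.808, 0.159]
force: [1.2, -1.6, -1.3]
finger_gap: 0.0297
gripper_force: 0.5
t: 15.2
eef_pos: [0.6158, 0.054, 0.0277]
tcp_rot: [-0.255, 0.507, 0.808, 0.159]
force: [-0.1, -1.7, -0.9]
finger_gap: 0.0302
gripper_force: 0.5
t: 15.4
eef_pos: [0.6154, 0.0549, 0.0277]
tcp_rot: [-0.255, 0.507, 0.808, 0.159]
force: [0.9, -1.4, -0.6]
finger_gap: 0.0302
gripper_force: 0.5
```

```bash
c="python3 -m creep"
$c '[[[-0.004,0.009,0,0,0,0],[-0.004,0.009,0,0,0,0]]]' | grep -E "pos|force"
$c '[[[-0.004,0.009,0,0,0,0],[-0.004,0.009,0,0,0,0]]]' | grep -E "pos|force"
$c '[[[-0.002,0.005,0,0,0,0],[-0.002,0.005,0,0,0,0]]]' | grep -E "pos|force"
```

```text
eef_pos: [0.615, 0.0558, 0.0276]
force: [1.0, -1.3, 0.3]
gripper_force: 0.5
eef_pos: [0.6146, 0.0567, 0.0276]
force: [0.8, -0.5, 0.0]
gripper_force: 0.5
eef_pos: [0.6145, 0.0571, 0.0277]
force: [0.1, -1.9, -1.0]
gripper_force: 1.0
```

```bash
c="python3 -m creep"
$c '[[[-0.002,0.005,0,0,0,0],[-0.002,0.005,0,0,0,0]]]' | grep -E "pos|force"
$c '[[[-0.002,0.005,0,0,0,0],[-0.002,0.005,0,0,0,0]]]' | grep -E "pos|force"
$c '[[[-0.002,0.005,0,0,0,0],[-0.002,0.005,0,0,0,0]]]' | grep -E "pos|force"
```

```text
eef_pos: [0.6144, 0.0575, 0.0277]
force: [2.3, -2.7, -0.8]
gripper_force: 1.8
eef_pos: [0.6143, 0.058, 0.0277]
force: [3.7, -3.3, -0.6]
gripper_force: 2.5
eef_pos: [0.6143, 0.0584, 0.0277]
force: [4.4, -4.8, -0.6]
gripper_force: 3.4
```

```bash
c="python3 -m creep"
$c '[[[0.005,0.002,0,0,0,0],[0.01,0.004,0,0,0,0],[0.01,0.004,0,0,0,0]]]' | grep -E "pos|force"
$c '[[[-0.002,0.005,0,0,0,0],[-0.002,0.005,0,0,0,0]]]' | grep -E "pos|force"
$c '[[[-0.002,0.005,0,0,0,0],[-0.002,0.005,0,0,0,0]]]' | grep -E "pos|force"
```

```text
eef_pos: [0.6149, 0.059, 0.0276]
force: [2.2, -4.0, 0.2]
gripper_force: 2.8
eef_pos: [0.6148, 0.0594, 0.0277]
force: [3.7, -4.0, 0.5]
gripper_force: 3.6
eef_pos: [0.6147, 0.0595, 0.0277]
force: [4.0, -7.1, -0.2]
gripper_force: 4.6
```

```bash
c="python3 -m creep"
$c '[[[-0.003,0.007,0,0,0,0],[-0.003,0.007,0,0,0,0]]]' | grep -E "pos|force"
$c '[[[-0.003,0.007,0,0,0,0],[-0.003,0.007,0,0,0,0],[-0.003,0.007,0,0,0,0]]]' | grep -E "pos|force"
```

```text
eef_pos: [0.6147, 0.0598, 0.0277]
force: [5.0, -11.6, 0.7]
gripper_force: 6.3
eef_pos: [0.6146, 0.06, 0.0277]
force: [6.7, -16.4, 0.0]
gripper_force: 7.8
```

The reaction is now purely axial and rises steeply, so the boss bears on both faces. I back straight off and look.

```bash
c="python3 -m creep"
$c '[[[0.01,-0.02,0,0,0,0],[0.03,-0.06,0,0,0,0],[0.07,-0.15,0,0,0,0],[0.15,-0.31,0,0,0,0],[0.25,-0.52,0,0,0,0],[0.37,-0.77,0,0,0,0],[0.44,-0.9,0,0,0,0],[0.44,-0.9,0.3,0,0,0],[0.44,-0.9,0.7,0,0,0],[0.44,-0.9,1,0,0,0],[0.44,-0.9,1,0,0,0]]]'
$c '[[[0.1,-0.2,0.2,0,0,0],[0.2,-0.5,0.5,0,0,0],[0.3,-0.9,0.5,0,0,0],[0.3,-0.9,0.5,0,0,0],[0.3,-0.9,0.5,0,0,0]]]'
python3 - <<'E'
from h import *
a=arm.get_image('top')[:,:,::-1];b=arm.get_image('side')[:,:,::-1]
A=cv2.resize(a[140:220,270:350],None,fx=5,fy=5,interpolation=2);B=cv2.resize(b[150:230,290:370],None,fx=5,fy=5,interpolation=2)
cv2.imwrite('pics/z.png',np.hstack([A,B]))
t=np.radians(115.9);ex=np.array([np.cos(t),np.sin(t)])
# predicted front edge of boss top at home, and rim points
for n,off in(('top',(270,140)),('side',(290,150))):
    for a in (180,130,230,0): 
        d=t+np.radians(a);p=[.6035+.025*np.cos(d),.080+.025*np.sin(d),.062]
        print(n,a,((proj(n,p)-off)*5).round())
E
```

```text
t: 18.9
eef_pos: [0.6595, -0.0293, 0.1324]
tcp_rot: [-0.253, 0.507, 0.809, 0.16]
force: [0.6, -0.4, -0.5]
finger_gap: 0.0299
gripper_force: 0.0
t: 19.4
eef_pos: [0.6879, -0.1194, 0.1763]
tcp_rot: [-0.256, 0.508, 0.807, 0.159]
force: [-0.3, -0.0, -0.7]
finger_gap: 0.0302
gripper_force: 0.0
top 180 [233. 194.]
top 130 [233. 229.]
top 230 [206. 171.]
top 0 [155. 229.]
side 180 [222. 238.]
side 130 [188. 243.]
side 230 [238. 218.]
side 0 [173. 195.]
```

View pics/z.png

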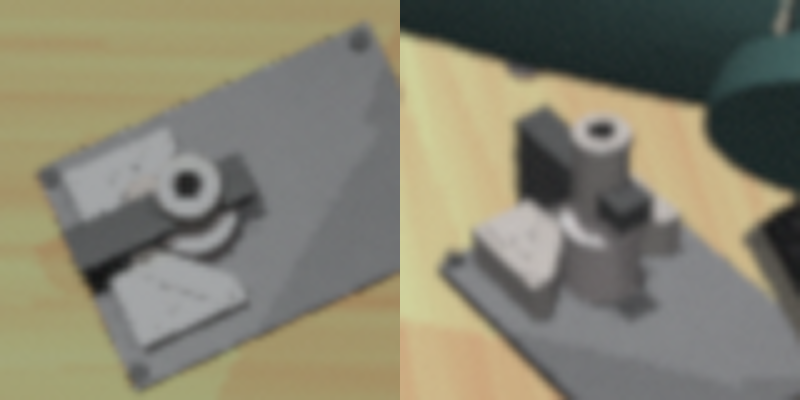

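The boss stands upright in the V under the bush. Its rim at top (235,225) and side (590,243) matches the predicted home rim, and the robot is clear.

```bash
python3 -c "
from plant import arm;print(arm.close_job())"
```

```text
the job is handed in; nothing more can be done
None
```

I loaded the boss: it stands upright, pushed home against both faces of the V, and let go. I touched nothing else and handed the job in after about 20 s of robot time; no verdict was returned.

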